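# Put a small delivery away in the stock trays, oldest to the front

## Robot

A 6-joint arm with a two-finger parallel gripper is mounted at the origin on a cart in front of the work surface, level with it; the furniture and walls round the work are solid. World frame = base frame: x ahead of the robot, y to its left, z up, the work surface at z = 0. Lengths are in m, angles in rad, forces in N, time in s.
With the tool pointing down it reaches from about 0.275 to 0.975 m from the base axis. Payload 8.4 kg.
Tool frame: the origin (TCP) lies at the very end of the fingers, on their centre line; the grasp point (between the pads) lies 19 mm behind it (hold_point_z is the distance from the TCP to the grasp point, in m); z points along the fingers, y is the direction in which the jaws open and shut (so a half turn about z gives the same grasp; the last joint's range is limited). The gripper opens to 92 mm and grips with 3 to 60 N. Pads are 20 mm wide; open, the fingers measure 128 mm over their backs; the gripper's body (75 mm by 189 mm) begins 69 mm behind the grasp point.
Start: joints at [-1.111, 0.353, 1.633, -0, 1.155, -0.002], TCP at [0.278, -0.56, 0.215] pointing down, gripper open.
Joint ranges: [-2.63, 2.63], [-0.92, 2.1], [0.06, 2.66], [-1.3, 4.44], [0, 2.69], [-3.02, 3.02]. Speed limits (rad/s): [2.22, 2.22, 2.79, 3.14, 3.14, 3.14].

## Interface

Orientations are given as a 3x3 rotation matrix whose columns are the frame's x, y, z axes.
In Python, from station import * gives the robot as it stands.
- The arm moves only by the tool jog_arm, never from a script. Its argument "rows" is a list of rows, each an object with "offset": the shift along the tool's x, y, z in mm, a list of three; "roll": the turn about the tool's z in rad; "fingers": the opening, from 0 (shut) to 1 (fully open). In form: [{"offset": [x, y, z], "roll": roll, "fingers": fingers}, ...]. A call has 1 to 5 rows; each row shifts and turns the commanded pose from where the row before left it, along the tool's axes as they then stand; what a row does not reach is not made up. A row lasts 1/12 s, in which the tool goes at most 41.7 mm and 7.16 degrees, less where a joint would pass 70% of its speed; a pose out of reach is approached as far as the arm can. A call is refused whole if a number of a shift passes 41.7 or a number of a turn 0.125, either way. A call with a gripper value outside its range is refused whole. The fingers move at their own pace and stop on an object; "newtons" is the grip in N (left out, the last holds). Time passes only in rows, so rows that do not move let the fingers close. It gives the time, the measured TCP pose, the force and the opening at its end, in the units of the state.
- observe(): the state, without advancing time (a new reading comes with each control period).
- grab_frame(name): name is "scene" or "top"; returns a dict with "color" (420x560x3 uint8, blue, green, red), "vfov" (degrees; the focal length in pixels is half the picture's height over the tangent of half this angle, whatever the lens; pixels are square), "cx", "cy" (the principal point, pixels), "k1" (the pictures are not rectified: a ray, as slopes to the right and down, at radius r is drawn at 1 + k1 r^2 times it, then the intrinsics apply), "R" (3x3) and "t" (3): a world point X has camera coordinates R X + t. Camera axes: x right, y down, z forward; pixel columns grow to the right and rows downward; lengths in m; the calibration is good to about 2 mm. A picture is of the moment at which its call begins. There is no depth.
- hand_in(): hands the job in, once; it reports no verdict.
Trained networks look in a picture, given as the dict that the camera call returned (one of the last four; its "shot" number tells which), for a name from the list of things; names that differ only in an ending like _2 or _b are one class to them, and where a whole thing is asked for, a point or a joint stands for the part that bears it (a point fixed in the world has none). Each returns a list of dicts, best first, with "confidence" (0 to 1); they miss things now and then, are a little off and sometimes report something else, mostly with a low value. They report only what shows in the picture. A call takes as long as a camera call. They do not tell look-alikes from the thing itself.
- find_in(picture, name): "location" ([x, y, z] in m, in the coordinates of the camera as it stood for that picture, good to about 4 mm: the middle of the surface that is visible of it).
The state is a dict: "clock": time; "joint_positions": joint angles; "qd": joint speeds; "joint_efforts": joint torques, N m; "tcp_pos": TCP position; "eef_rot": TCP orientation; "contact_force": force on the tool from outside, world axes, zero at the start; "ft_torque": the same for the moment, N m; "grip_width": finger opening in m.
Only numpy, scipy, OpenCV 4.12 (cv2) and the standard library are available. Lean on these libraries where they do the work, as an engineer would, in place of code of your own. Each camera call takes 0.05 s, during which the arm holds its last target. There are 200 camera calls.

## Task

Put the dropper bottle, the small reagent bottle and the two vials that stand loose on the bench away in the three stock trays, each upright with its own kind (the vials go in the narrow empty tray), setting the glass down gently. Oldest stock goes first: in each tray the bottle that was already there must finish in the front half, at the low lip, so pull the older dropper bottle forward, and the new one must stand behind it in the rear half. Leave the beaker where it is.

Things in the scene. Friction and masses are not known exactly. Their poses are not given: they have to be found in the camera images.
- tray_narrow: Fixed aluminium stock tray, dark ribbed liner; narrowest of three, empty: for the vials, one behind the other, any order. Inside 33 x 130 mm, walls 3 mm thick; rims 22 mm above the bench at sides and rear, 13 mm at the front (low lip, blank white card); floor 4 mm above the bench. Origin: tray centre at bench height; x from front end (nearer the robot) to rear, y across, z up; yaw within 0.25.
- tray_middle: Fixed aluminium stock tray, dark ribbed liner; middle-sized of three, a dropper bottle stands in its rear half. Inside 44 x 130 mm, walls 3 mm thick; rims 22 mm above the bench at sides and rear, 13 mm at the front (low lip, blank white card); floor 4 mm above the bench. Origin: tray centre at bench height; x from front end (nearer the robot) to rear, y across, z up; yaw within 0.25.
- tray_wide: Fixed aluminium stock tray, dark ribbed liner; widest of three, a small reagent bottle stands in its front half. Inside 57 x 130 mm, walls 3 mm thick; rims 22 mm above the bench at sides and rear, 13 mm at the front (low lip, blank white card); floor 4 mm above the bench. Origin: tray centre at bench height; x from front end (nearer the robot) to rear, y across, z up; yaw within 0.25.
- dropper_old: Dropper bottle, amber glass with a black collar and pointed black rubber bulb, 102 mm tall; body round, 33 mm across up to 55 mm high, shoulder and collar (24 mm) to 77 mm, bulb (13 mm) above. Origin: centre of its underside, z up. 0.06 to 0.1 kg. The older one: it stands in the rear half of the middle tray.
- dropper_new: Dropper bottle, amber glass with a black collar and pointed black rubber bulb, 102 mm tall; body round, 33 mm across up to 55 mm high, shoulder and collar (24 mm) to 77 mm, bulb (13 mm) above. Origin: centre of its underside, z up. 0.06 to 0.1 kg. The new one: it stands loose on the bench.
- bottle_old: Small round reagent bottle, brown with a white cap, 93 mm tall; body 45 mm across up to 60 mm high, cap 22 mm across from 77 to 93 mm. Origin: centre of its underside, z up. 0.14 to 0.25 kg. The older one: it stands in the front half of the widest tray already.
- bottle_new: Small round reagent bottle, brown with a white cap, 93 mm tall; body 45 mm across up to 60 mm high, cap 22 mm across from 77 to 93 mm. Origin: centre of its underside, z up. 0.14 to 0.25 kg. The new one: it stands loose on the bench.
- vial_a: Corked glass vial holding yellowish powder, 60 mm tall, 21 mm across up to 52 mm high, cork 15 mm across. Origin: centre of its underside, z up. 0.02 to 0.03 kg. It stands loose on the bench and belongs in the narrow tray.
- vial_b: Corked glass vial holding pinkish powder, 60 mm tall, 21 mm across up to 52 mm high, cork 15 mm across. Origin: centre of its underside, z up. 0.02 to 0.03 kg. It stands loose on the bench and belongs in the narrow tray.
- beaker: Empty clear glass beaker, 47 mm across, 56 mm tall, standing on the bench among the newly come things; stays where it is. Origin: centre of its underside.
There are look-alikes about, which are no part of the job. What is shaped like the bottle_new but red is not meant.

How it is judged:
At the end, for the whole second after the job is handed in: In their own trays: older dropper and older bottle at least 12 mm ahead of the tray centre, new ones at least 12 mm behind it, both vials in the narrow tray; all upright within 0.15 rad, on the floor within 4 mm, within 12 mm of the centre line, at rest; beaker within 30 mm of its start (x of dropper_old in the frame of tray_middle between -0.06 and -0.012 m and y of dropper_old in the frame of tray_middle between -0.012 and 0.012 m and z of dropper_old in the frame of tray_middle between 0.001 and 0.008 m and angle between each of dropper_old, dropper_new, bottle_old, bottle_new, vial_a, vial_b's own z axis and vertical below 0.15 rad and linear speed of each of dropper_old, dropper_new, bottle_old, bottle_new, vial_a, vial_b below 0.02 m/s and x of dropper_new in the frame of tray_middle between 0.012 and 0.06 m and y of dropper_new in the frame of tray_middle between -0.012 and 0.012 m and z of dropper_new in the frame of tray_middle between 0.001 and 0.008 m and x of bottle_old in the frame of tray_wide between -0.06 and -0.012 m and y of bottle_old in the frame of tray_wide between -0.012 and 0.012 m and z of bottle_old in the frame of tray_wide between 0.001 and 0.008 m and x of bottle_new in the frame of tray_wide between 0.012 and 0.06 m and y of bottle_new in the frame of tray_wide between -0.012 and 0.012 m and z of bottle_new in the frame of tray_wide between 0.001 and 0.008 m and x of vial_a in the frame of tray_narrow between -0.06 and 0.06 m and y of vial_a in the frame of tray_narrow between -0.012 and 0.012 m and z of vial_a in the frame of tray_narrow between 0.001 and 0.008 m and x of vial_b in the frame of tray_narrow between -0.06 and 0.06 m and y of vial_b in the frame of tray_narrow between -0.012 and 0.012 m and z of vial_b in the frame of tray_narrow between 0.001 and 0.008 m and distance of beaker from where it was at the start of the episode below 0.03 m); the robot touches nothing.
It fails at once if a bottle or vial is tipped over (more than 45 degrees) (angle between any of dropper_new, bottle_new, vial_a, vial_b, dropper_old, bottle_old's own z axis and vertical above 0.8 rad).
It fails at once if a bottle or vial is dropped: falls freely, touching nothing, faster than 0.8 m/s ((linear speed of dropper_new above 0.8 m/s and contact force between dropper_new and anything else below 0.02 N) or (linear speed of bottle_new above 0.8 m/s and contact force between bottle_new and anything else below 0.02 N) or (linear speed of vial_a above 0.8 m/s and contact force between vial_a and anything else below 0.02 N) or (linear speed of vial_b above 0.8 m/s and contact force between vial_b and anything else below 0.02 N) or (linear speed of dropper_old above 0.8 m/s and contact force between dropper_old and anything else below 0.02 N) or (linear speed of bottle_old above 0.8 m/s and contact force between bottle_old and anything else below 0.02 N)).
It fails at once if the beaker is shifted by more than 30 mm (distance of beaker from where it was at the start of the episode above 0.03 m).
It also fails if it takes over 136 s, if anything falls off the work surface, if the arm or the gripper's body presses on something with over 40 N, if the wrist force passes 120 N, or if a joint passes its speed limit or range.

## Working session

There is one attempt and no reset: what is moved stays moved. The work goes in short steps, Python scripts to look and compute and a tool call to move; the robot and the scene stay as the last step left them, time stands still between calls to the robot, and variables do not carry over. Pictures are saved under pics/ and viewed, about 12 in all and at most 16, crops included, and the job is handed in when it is done.

Besides the shell and the picture viewer there is one more tool, called after "Emit:" as name(argument=value, ...) on one line, values as JSON. jog_arm: Moves the arm, as the interface text tells. Its arguments: {"type":"object","properties":{"rows":{"type":"array","items":{"type":"object","properties":{"offset":{"type":"array","items":{"type":"number"}},"roll":{"type":"number"},"fingers":{"type":"number"}}}},"newtons":{"type":"number"}},"required":["rows"]}

```bash
mkdir -p pics; cat > h.py <<'E'
from station import *
import numpy as np, cv2
def world(p,loc): return p["R"].T@(np.array(loc)-p["t"])
def K(p):
    f=p["color"].shape[0]/2/np.tan(np.radians(p["vfov"])/2); return np.array([[f,0,p["cx"]],[0,f,p["cy"]],[0,0,1]])
def proj(p,X):
    return cv2.projectPoints(np.array(X,float).reshape(-1,3),cv2.Rodrigues(np.array(p["R"]))[0],np.array(p["t"],float),K(p),np.array([p["k1"],0,0,0.]))[0].reshape(-1,2)
def ray(p,uv,z):
    n=cv2.undistortPoints(np.array(uv,float).reshape(-1,1,2),K(p),np.array([p["k1"],0,0,0.])).reshape(-1,2)
    R=np.array(p["R"]);C=-R.T@p["t"];out=[]
    for a in n:
        d=R.T@np.r_[a,1]; out.append(C+d*(z-C[2])/d[2])
    return np.array(out)
E
python3 - <<'E'
from h import *
s=observe();print(s["tcp_pos"],np.round(s["eef_rot"],3).tolist(),s["grip_width"],s["clock"])
for n in("scene","top"):
    p=grab_frame(n);cv2.imwrite(f"pics/{n}0.png",p["color"])
    print(n,p["vfov"],p["k1"],(-np.array(p["R"]).T@p["t"]).round(3))
    for o in("tray_narrow","tray_middle","tray_wide","dropper_old","bottle_old","vial_a","beaker"):
        for d in find_in(p,o):
            w=world(p,d["location"]);print(o,round(d["confidence"],2),w.round(3),proj(p,w).round(0))
E
```

```text
[ 0.27825688 -0.55909585  0.21387481] [[0.895, 0.446, -0.001], [0.446, -0.895, 0.001], [-0.0, -0.001, -1.0]] 0.09202023558632072 0.0
scene 50.63902912664698 -0.07779244934693114 [0.141 0.536 0.525]
tray_narrow 0.67 [ 0.596 -0.217  0.01 ] [[302. 164.]]
tray_middle 0.97 [ 0.574 -0.08   0.007] [[276. 197.]]
tray_wide 0.77 [0.604 0.043 0.009] [[226. 221.]]
dropper_old 0.65 [ 0.617 -0.065  0.056] [[254. 173.]]
bottle_old 0.66 [0.54  0.056 0.054] [[247. 217.]]
vial_a 0.82 [ 0.425 -0.234  0.03 ] [[374. 175.]]
beaker 0.73 [0.447 0.075 0.037] [[285. 250.]]
top 45.74733982841865 -0.035308053149029815 [ 0.357 -0.053  0.95 ]
tray_narrow 0.92 [ 0.599 -0.218  0.006] [[365. 164.]]
tray_middle 0.6 [ 0.58  -0.075  0.004] [[292. 175.]]
tray_wide 0.64 [0.6   0.039 0.007] [[233. 165.]]
dropper_old 0.94 [ 0.611 -0.068  0.063] [[288. 151.]]
dropper_old 0.25 [ 0.433 -0.243  0.054] [[386. 247.]]
bottle_old 0.67 [0.542 0.035 0.075] [[232. 187.]]
vial_a 0.7 [ 0.433 -0.237  0.057] [[384. 247.]]
vial_a 0.66 [ 0.43  -0.138  0.051] [[328. 249.]]
beaker 0.96 [0.449 0.075 0.017] [[213. 242.]]
```

View pics/scene0.png

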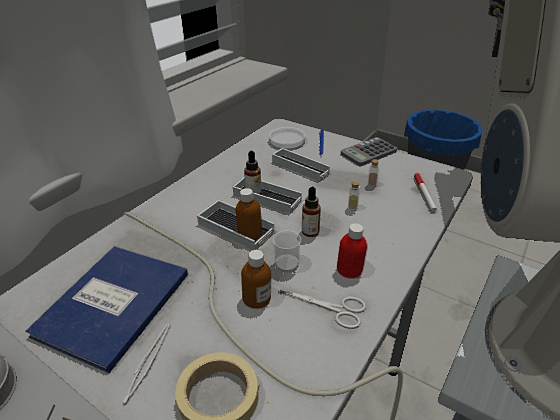

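View pics/top0.png

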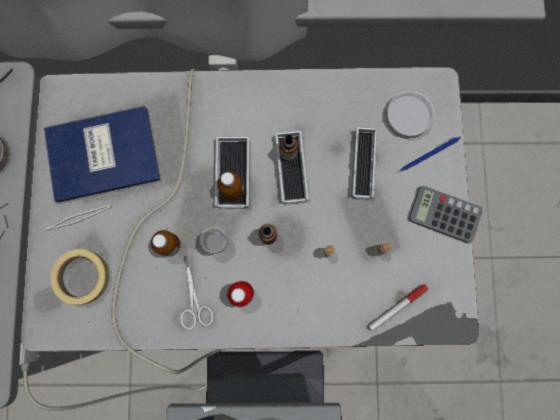

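The top picture shows the candidates:
- **Bottle:** brown bottle at (165,242), red look-alike at (240,293). I choose the brown one.
- **Dropper:** loose one at (268,234), old one at (289,147).
- **Vials:** (329,250) and (384,247).
- **Other:** the beaker is at (214,241), and the trays are around (232,172), (292,167) and (364,163).

Next I'll take a close crop to confirm these.

```bash
python3 - <<'E'
from h import *
c=cv2.imread("pics/top0.png")[120:310,145:405]
cv2.imwrite("pics/c1.png",cv2.resize(c,None,fx=3,fy=3,interpolation=cv2.INTER_CUBIC))
E
```

```text
(no output)
```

View pics/c1.png

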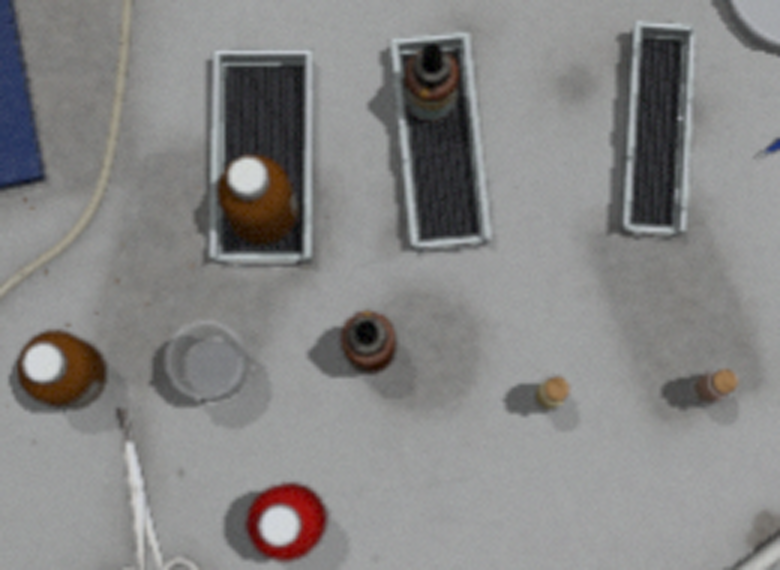

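```bash
cat > fit.py <<'E'
from h import *
f=lambda u:np.array(u,float)/3+[145-.33,120-.33]
p=grab_frame("top")
T={}
for n,w,cs in(("wide",63,[(213,52),(312,52),(311,262),(209,262)]),("mid",50,[(392,38),(469,35),(490,243),(411,248)]),("nar",39,[(637,24),(692,27),(686,234),(624,231)])):
    P=np.array([ray(p,f(c),z)[0] for c,z in zip(cs,(.022,.022,.013,.013))])
    c=P.mean(0);d=P[:2].mean(0)-P[2:].mean(0);a=np.arctan2(d[1],d[0])
    T[n]=(c[0],c[1],a);print(n,c.round(4),"yaw",a.round(3),"len",np.hypot(*d[:2]).round(4),"w",np.linalg.norm(P[0]-P[1]).round(3),np.linalg.norm(P[2]-P[3]).round(3))
O={}
for n,c,z in(("bottle_new",(43,362),.093),("bottle_old",(247,178),.093),("dropper_new",(367,327),.1),("dropper_old",(433,52),.1),("vial_y",(555,389),.06),("vial_p",(726,380),.06),("red",(280,524),.093),("beaker",(212,366),.004)):
    O[n]=ray(p,f(c),z)[0][:2];print(n,O[n].round(4))
E
python3 - <<'E'
from fit import *
def draw(q,img,s,o):
    P=lambda X:((proj(q,X)-o)*s).astype(int)
    for n,(x,y,a) in T.items():
        w={"wide":.0315,"mid":.025,"nar":.0195}[n]
        L=np.array([[.068,w,.022],[.068,-w,.022],[-.068,-w,.013],[-.068,w,.013]])
        c,s_=np.cos(a),np.sin(a)
        cv2.polylines(img,[P(L@np.array([[c,s_,0],[-s_,c,0],[0,0,1]])+[x,y,0])],True,(0,255,0),1)
    t=np.linspace(0,6.28,30)
    D={"bo":[(.0225,0),(.0225,.06),(.011,.093)],"re":[(.0225,0),(.0225,.06),(.011,.093)],"dr":[(.0165,0),(.0165,.055),(.012,.077)],"vi":[(.0105,0),(.0105,.052),(.0075,.06)],"be":[(.0235,0),(.0235,.056)]}
    for n,(x,y) in O.items():
        for r,z in D[n[:2]]: cv2.polylines(img,[P(np.c_[x+r*np.cos(t),y+r*np.sin(t),0*t+z])],True,(255,255,0),1)
    return img
c=cv2.resize(p["color"][120:310,145:405],None,fx=3,fy=3,interpolation=cv2.INTER_CUBIC);cv2.imwrite("pics/o1.png",draw(p,c,3,np.array([144.67,119.67])))
q=grab_frame("scene");c=cv2.resize(q["color"][130:320,190:400],None,fx=3,fy=3,interpolation=cv2.INTER_CUBIC);cv2.imwrite("pics/o2.png",draw(q,c,3,np.array([189.67,129.67])))
E
```

```text
wide [0.5833 0.0408 0.0175] yaw -0.01 len 0.1362 w 0.064 0.065
mid [ 0.5927 -0.0742  0.0175] yaw 0.083 len 0.1364 w 0.05 0.05
nar [ 0.5994 -0.2156  0.0175] yaw -0.073 len 0.1352 w 0.036 0.04
bottle_new [0.4443 0.1585]
bottle_old [0.5518 0.0415]
dropper_new [ 0.4621 -0.0288]
dropper_old [ 0.6256 -0.0686]
vial_y [ 0.4288 -0.1396]
vial_p [ 0.4332 -0.2419]
red [0.3512 0.0211]
beaker [0.45   0.0725]
```

View pics/o1.png

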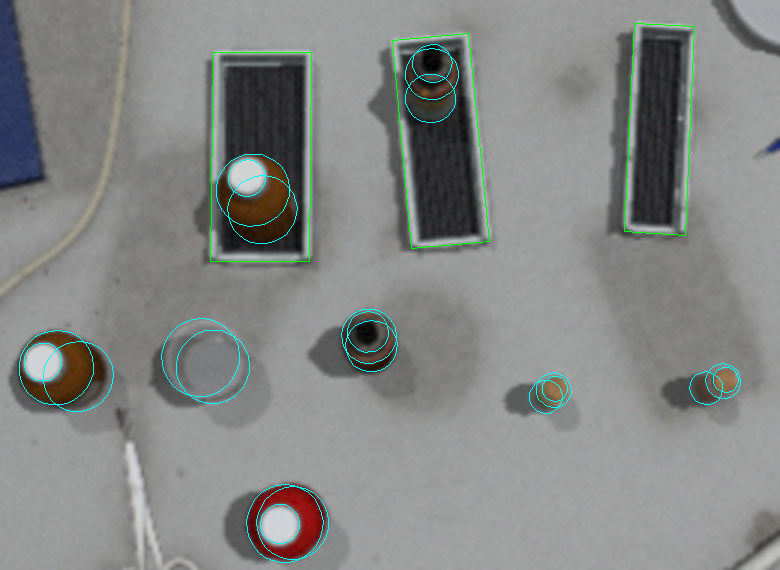

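View pics/o2.png

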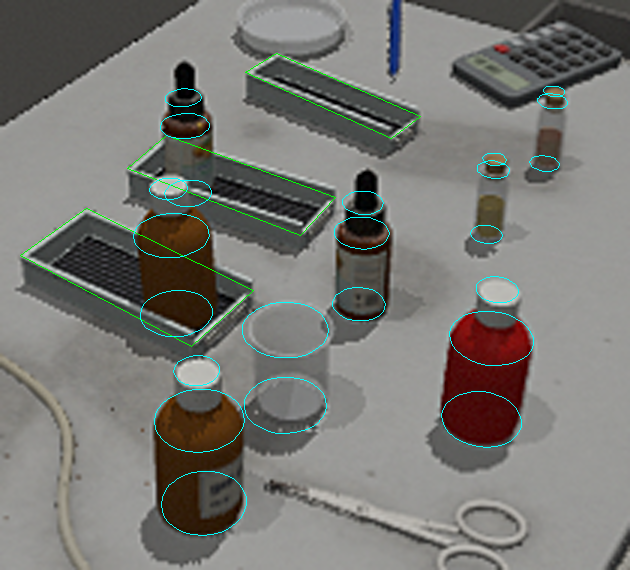

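The overlays fit in both views to about 2 mm, and the chosen objects match their descriptions. The brown bottle at crop (60,370) is bottle_new and the red one is left alone. First move: turn the tool so its axes line up with the world's.

Emit:
jog_arm(rows=[{"offset": [0, 0, 0], "roll": 0.115, "fingers": 1}, {"offset": [0, 0, 0], "roll": 0.115, "fingers": 1}, {"offset": [0, 0, 0], "roll": 0.115, "fingers": 0.7}, {"offset": [0, 0, 0], "roll": 0.117, "fingers": 0.7}, {"offset": [0, 0, 0], "roll": 0, "fingers": 0.7}], newtons=15)

```text
clock: 1.32
tcp_pos: [0.2785, -0.5595, 0.2146]
eef_rot: [[1.0, -0.006, -0.0], [-0.006, -1.0, -0.0], [-0.0, 0.0, -1.0]]
contact_force: [-0.5, 0.3, 0.4]
grip_width: 0.074
```

Emit:
jog_arm(rows=[{"offset": [15, -20, 0], "roll": 0, "fingers": 0.6}, {"offset": [23, -33, 0], "roll": 0, "fingers": 0.6}, {"offset": [23, -33, 0], "roll": 0, "fingers": 0.6}, {"offset": [23, -33, 0], "roll": 0, "fingers": 0.6}, {"offset": [23, -33, 0], "roll": 0, "fingers": 0.6}])

```text
clock: 1.73
tcp_pos: [0.3861, -0.4061, 0.2147]
eef_rot: [[1.0, 0.004, 0.0], [0.004, -1.0, -0.0], [0.0, 0.0, -1.0]]
contact_force: [1.3, -0.8, -0.1]
grip_width: 0.0552
```

Emit:
jog_arm(rows=[{"offset": [23, -33, 0], "roll": 0, "fingers": 0.6}, {"offset": [23, -33, 0], "roll": 0, "fingers": 0.6}, {"offset": [23, -33, 0], "roll": 0, "fingers": 0.6}, {"offset": [23, -33, 0], "roll": 0, "fingers": 0.6}, {"offset": [23, -33, 0], "roll": 0, "fingers": 0.6}])

```text
clock: 2.15
tcp_pos: [0.5014, -0.2408, 0.2148]
eef_rot: [[1.0, 0.004, 0.0], [0.004, -1.0, -0.0], [0.0, 0.0, -1.0]]
contact_force: [-0.5, -1.0, 0.3]
grip_width: 0.0551
```

Emit:
jog_arm(rows=[{"offset": [23, -33, 0], "roll": 0, "fingers": 0.6}, {"offset": [23, -33, 0], "roll": 0, "fingers": 0.6}, {"offset": [23, -33, 0], "roll": 0, "fingers": 0.6}, {"offset": [20, -30, 0], "roll": 0, "fingers": 0.6}, {"offset": [0, 0, 0], "roll": 0, "fingers": 0.6}])

```text
clock: 2.57
tcp_pos: [0.5927, -0.1087, 0.2147]
eef_rot: [[1.0, 0.008, 0.002], [0.008, -1.0, 0.002], [0.002, -0.002, -1.0]]
contact_force: [-0.3, 0.6, 0.4]
grip_width: 0.0553
```

Emit:
jog_arm(rows=[{"offset": [16, -20, 0], "roll": 0, "fingers": 0.6}, {"offset": [16, -20, 0], "roll": 0, "fingers": 0.6}, {"offset": [0, 0, 30], "roll": 0, "fingers": 0.6}, {"offset": [0, 0, 40], "roll": 0, "fingers": 0.6}, {"offset": [0, 0, 10], "roll": 0, "fingers": 0.6}])

```text
clock: 2.98
tcp_pos: [0.6184, -0.0733, 0.1297]
eef_rot: [[1.0, 0.004, -0.007], [0.004, -1.0, 0.001], [-0.007, -0.001, -1.0]]
contact_force: [-1.8, -0.7, -0.7]
grip_width: 0.0552
```

Emit:
jog_arm(rows=[{"offset": [0, 0, 0], "roll": 0, "fingers": 0.6}, {"offset": [0, 0, 0], "roll": 0, "fingers": 0.6}])

```text
clock: 3.15
tcp_pos: [0.6213, -0.0741, 0.135]
eef_rot: [[1.0, 0.001, -0.001], [0.001, -1.0, 0.0], [-0.001, -0.0, -1.0]]
contact_force: [-0.0, -0.3, -0.1]
grip_width: 0.0551
```

```bash
python3 - <<'E'
from h import *
p=grab_frame("top");q=grab_frame("scene")
a=cv2.resize(p["color"][90:230,240:380],None,fx=2.8,fy=2.8);b=cv2.resize(q["color"][90:230,190:330],None,fx=2.8,fy=2.8)
cv2.imwrite("pics/g1.png",np.hstack([a,b]))
E
```

```text
(no output)
```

View pics/g1.png

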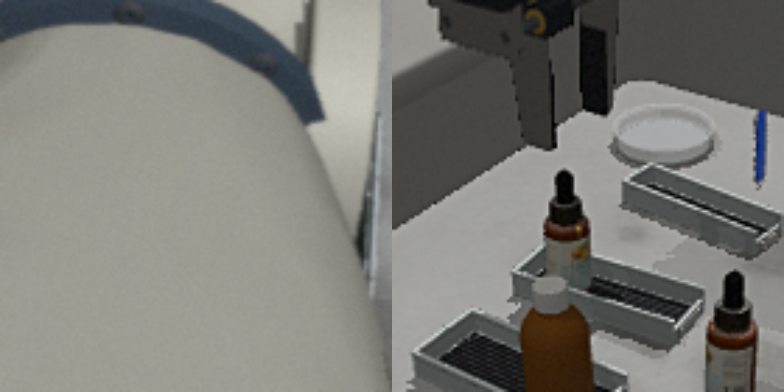

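The scene view shows the open fingers above the old dropper, whose bulb is at crop (565,185), and they look centred. The top view is blocked by the arm. Going down.

Emit:
jog_arm(rows=[{"offset": [3, -5.5, 20], "roll": 0, "fingers": 0.6}, {"offset": [0, 0, 25], "roll": 0, "fingers": 0.6}, {"offset": [0, 0, 25], "roll": 0, "fingers": 0.6}, {"offset": [0, 0, 20], "roll": 0, "fingers": 0.6}, {"offset": [0, 0, 0], "roll": 0, "fingers": 0.6}])

```text
clock: 3.67
tcp_pos: [0.6232, -0.0682, 0.0428]
eef_rot: [[1.0, 0.0, -0.003], [0.0, -1.0, 0.0], [-0.003, -0.0, -1.0]]
contact_force: [-1.0, 0.1, -0.2]
grip_width: 0.0552
```

Emit:
jog_arm(rows=[{"offset": [0, 0, 7], "roll": 0, "fingers": 0.6}, {"offset": [0, 0, 7], "roll": 0, "fingers": 0.6}, {"offset": [0, 0, 0], "roll": 0, "fingers": 0.6}])

```text
clock: 3.92
tcp_pos: [0.6251, -0.0683, 0.0311]
eef_rot: [[1.0, -0.0, 0.001], [-0.0, -1.0, -0.0], [0.001, 0.0, -1.0]]
contact_force: [-0.7, 0.3, -0.4]
grip_width: 0.0554
```

Emit:
jog_arm(rows=[{"offset": [0, 0, 0], "roll": 0, "fingers": 0.3}, {"offset": [0, 0, 0], "roll": 0, "fingers": 0.3}, {"offset": [0, 0, 0], "roll": 0, "fingers": 0.3}, {"offset": [0, 0, 0], "roll": 0, "fingers": 0.3}, {"offset": [0, 0, 0], "roll": 0, "fingers": 0.3}], newtons=12)

```text
clock: 4.33
tcp_pos: [0.625, -0.0682, 0.0312]
eef_rot: [[1.0, -0.0, 0.001], [-0.0, -1.0, -0.0], [0.001, 0.0, -1.0]]
contact_force: [-0.4, -0.5, 4.1]
grip_width: 0.0318
```

Emit:
jog_arm(rows=[{"offset": [0, 0, 0], "roll": 0, "fingers": 0.25}, {"offset": [0, 0, 0], "roll": 0, "fingers": 0.25}, {"offset": [0, 0, 0], "roll": 0, "fingers": 0.25}, {"offset": [0, 0, -6], "roll": 0, "fingers": 0.25}, {"offset": [0, 0, -8], "roll": 0, "fingers": 0.25}])

```text
clock: 4.75
tcp_pos: [0.6237, -0.068, 0.0442]
eef_rot: [[1.0, -0.0, -0.002], [-0.0, -1.0, 0.0], [-0.002, -0.0, -1.0]]
contact_force: [0.6, 0.7, -1.2]
grip_width: 0.0314
```

Emit:
jog_arm(rows=[{"offset": [-10, 1.5, 0], "roll": 0, "fingers": 0.25}, {"offset": [-16, 2.5, 0], "roll": 0, "fingers": 0.25}, {"offset": [-16, 2.5, 0], "roll": 0, "fingers": 0.25}, {"offset": [-15, 2, 0], "roll": 0, "fingers": 0.25}, {"offset": [-8, 0.5, 0], "roll": 0, "fingers": 0.25}])

```text
clock: 5.17
tcp_pos: [0.5568, -0.0772, 0.0444]
eef_rot: [[1.0, -0.0, -0.002], [-0.0, -1.0, 0.0], [-0.002, -0.0, -1.0]]
contact_force: [-0.0, -0.4, -0.7]
grip_width: 0.0317
```

Emit:
jog_arm(rows=[{"offset": [0, 0, 0], "roll": 0, "fingers": 0.25}, {"offset": [0, 0, 0], "roll": 0, "fingers": 0.25}, {"offset": [0, 0, 5], "roll": 0, "fingers": 0.25}, {"offset": [0, 0, 3], "roll": 0, "fingers": 0.25}, {"offset": [0, 0, 2], "roll": 0, "fingers": 0.25}])

```text
clock: 5.58
tcp_pos: [0.56, -0.077, 0.034]
eef_rot: [[1.0, 0.0, -0.0], [0.0, -1.0, 0.0], [-0.0, -0.0, -1.0]]
contact_force: [-0.4, 1.0, -0.1]
grip_width: 0.0314
```

Emit:
jog_arm(rows=[{"offset": [0, 0, 2], "roll": 0, "fingers": 0.25}, {"offset": [0, 0, 1], "roll": 0, "fingers": 0.25}, {"offset": [0, 0, 0], "roll": 0, "fingers": 0.25}])

```text
clock: 5.83
tcp_pos: [0.5597, -0.0771, 0.0313]
eef_rot: [[1.0, -0.0, -0.0], [-0.0, -1.0, 0.0], [-0.0, -0.0, -1.0]]
contact_force: [-1.0, -0.3, -0.4]
grip_width: 0.0313
```

Emit:
jog_arm(rows=[{"offset": [0, 0, 0.5], "roll": 0, "fingers": 0.36}, {"offset": [0, 0, 0], "roll": 0, "fingers": 0.4}, {"offset": [0, 0, 0], "roll": 0, "fingers": 0.6}, {"offset": [0, 0, 0], "roll": 0, "fingers": 0.6}, {"offset": [0, 0, 0], "roll": 0, "fingers": 0.6}])

```text
clock: 6.25
tcp_pos: [0.5597, -0.0771, 0.0312]
eef_rot: [[1.0, -0.0, 0.0], [-0.0, -1.0, -0.0], [0.0, 0.0, -1.0]]
contact_force: [0.0, 0.2, -0.9]
grip_width: 0.0542
```

Emit:
jog_arm(rows=[{"offset": [0, 0, -20], "roll": 0, "fingers": 0.6}, {"offset": [0, 0, -30], "roll": 0, "fingers": 0.6}, {"offset": [0, 0, -40], "roll": 0, "fingers": 0.6}, {"offset": [0, 0, -35], "roll": 0, "fingers": 0.6}, {"offset": [-10, -4, -10], "roll": 0, "fingers": 0.6}])

```text
clock: 6.67
tcp_pos: [0.5537, -0.0739, 0.1717]
eef_rot: [[1.0, -0.0, 0.009], [-0.0, -1.0, -0.001], [0.009, 0.001, -1.0]]
contact_force: [0.4, -0.7, 0.6]
grip_width: 0.0553
```

Emit:
jog_arm(rows=[{"offset": [-30, -15, 0], "roll": 0, "fingers": 0.6}, {"offset": [-35, -18, 0], "roll": 0, "fingers": 0.6}, {"offset": [-22.5, -11, 0], "roll": 0, "fingers": 0.6}, {"offset": [0, 0, 0], "roll": 0, "fingers": 0.6}, {"offset": [0, 0, 0], "roll": 0, "fingers": 0.6}])

```text
clock: 7.08
tcp_pos: [0.4616, -0.0287, 0.1665]
eef_rot: [[1.0, 0.001, 0.001], [0.001, -1.0, -0.0], [0.001, 0.0, -1.0]]
contact_force: [0.4, -0.5, -0.0]
grip_width: 0.0554
```

Emit:
jog_arm(rows=[{"offset": [0, 0, 20], "roll": 0, "fingers": 0.6}, {"offset": [0, 0, 30], "roll": 0, "fingers": 0.6}, {"offset": [0, 0, 30], "roll": 0, "fingers": 0.6}, {"offset": [0, 0, 30], "roll": 0, "fingers": 0.6}, {"offset": [0, 0, 15], "roll": 0, "fingers": 0.6}])

```text
clock: 7.5
tcp_pos: [0.4622, -0.0295, 0.0383]
eef_rot: [[1.0, -0.0, -0.002], [-0.0, -1.0, 0.0], [-0.002, -0.0, -1.0]]
contact_force: [-0.3, 0.4, -0.2]
grip_width: 0.0554
```

Emit:
jog_arm(rows=[{"offset": [0, 0, 8], "roll": 0, "fingers": 0.6}, {"offset": [0, 0, 6.5], "roll": 0, "fingers": 0.6}, {"offset": [0, 0, 0], "roll": 0, "fingers": 0.6}, {"offset": [0, 0, 0], "roll": 0, "fingers": 0.3}, {"offset": [0, 0, 0], "roll": 0, "fingers": 0.3}])

```text
clock: 7.92
tcp_pos: [0.4632, -0.0292, 0.0275]
eef_rot: [[1.0, -0.0, 0.002], [-0.0, -1.0, -0.0], [0.002, 0.0, -1.0]]
contact_force: [-0.5, -0.1, -0.6]
grip_width: 0.0438
```

Emit:
jog_arm(rows=[{"offset": [0, 0, 0], "roll": 0, "fingers": 0.25}, {"offset": [0, 0, 0], "roll": 0, "fingers": 0.25}, {"offset": [0, 0, 0], "roll": 0, "fingers": 0.25}, {"offset": [0, 0, 0], "roll": 0, "fingers": 0.25}, {"offset": [0, 0, 0], "roll": 0, "fingers": 0.25}])

```text
clock: 8.33
tcp_pos: [0.4629, -0.0291, 0.0273]
eef_rot: [[1.0, -0.0, 0.002], [-0.0, -1.0, -0.0], [0.002, 0.0, -1.0]]
contact_force: [-0.1, 0.2, 7.4]
grip_width: 0.0319
```

Emit:
jog_arm(rows=[{"offset": [0, 0, -5], "roll": 0, "fingers": 0.25}, {"offset": [0, 0, -10], "roll": 0, "fingers": 0.25}, {"offset": [0, 0, -15], "roll": 0, "fingers": 0.25}, {"offset": [0, 0, -5], "roll": 0, "fingers": 0.25}, {"offset": [0, 0, 0], "roll": 0, "fingers": 0.25}])

```text
clock: 8.75
tcp_pos: [0.4632, -0.0291, 0.0631]
eef_rot: [[1.0, -0.0, 0.003], [-0.0, -1.0, -0.0], [0.003, 0.0, -1.0]]
contact_force: [1.3, -0.1, -1.0]
grip_width: 0.0322
```

```bash
python3 - <<'E'
from h import *
q=grab_frame("scene");cv2.imwrite("pics/g2.png",cv2.resize(q["color"][110:310,190:400],None,fx=2.8,fy=2.8))
E
```

```text
(no output)
```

View pics/g2.png

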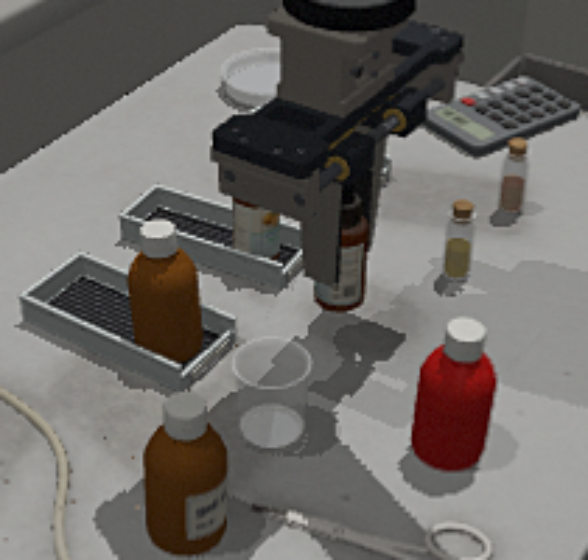

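The new dropper is held upright at crop (340,255). The old dropper stands in the front half of its tray. Carrying on to the rear slot.

Emit:
jog_arm(rows=[{"offset": [0, 0, -20], "roll": 0, "fingers": 0.25}, {"offset": [0, 0, -30], "roll": 0, "fingers": 0.25}, {"offset": [0, 0, -30], "roll": 0, "fingers": 0.25}, {"offset": [0, 0, -20], "roll": 0, "fingers": 0.25}, {"offset": [0, 0, -7], "roll": 0, "fingers": 0.25}])

```text
clock: 9.22
tcp_pos: [0.4634, -0.0292, 0.1709]
eef_rot: [[1.0, -0.0, 0.004], [-0.0, -1.0, -0.0], [0.004, 0.0, -1.0]]
contact_force: [0.7, 0.8, -0.9]
grip_width: 0.0318
```

Emit:
jog_arm(rows=[{"offset": [15, 4, 0], "roll": 0, "fingers": 0.25}, {"offset": [25, 7, 0], "roll": 0, "fingers": 0.25}, {"offset": [32, 8, 0], "roll": 0, "fingers": 0.25}, {"offset": [32, 8, 0], "roll": 0, "fingers": 0.25}, {"offset": [30, 7.5, 0], "roll": 0, "fingers": 0.25}])

```text
clock: 9.63
tcp_pos: [0.5969, -0.064, 0.1668]
eef_rot: [[1.0, -0.0, -0.002], [-0.0, -1.0, 0.0], [-0.002, -0.0, -1.0]]
contact_force: [0.5, -0.6, -0.5]
grip_width: 0.0324
```

Emit:
jog_arm(rows=[{"offset": [20, 5, 0], "roll": 0, "fingers": 0.25}, {"offset": [9, 2, 0], "roll": 0, "fingers": 0.25}, {"offset": [0, 0, 0], "roll": 0, "fingers": 0.25}, {"offset": [0, 0, 0], "roll": 0, "fingers": 0.25}, {"offset": [0, 0, 0], "roll": 0, "fingers": 0.25}])

```text
clock: 10.05
tcp_pos: [0.6233, -0.0702, 0.1677]
eef_rot: [[1.0, -0.0, -0.002], [-0.0, -1.0, 0.0], [-0.002, -0.0, -1.0]]
contact_force: [-1.3, -0.8, -0.5]
grip_width: 0.032
```

Emit:
jog_arm(rows=[{"offset": [3, 1, 15], "roll": 0, "fingers": 0.25}, {"offset": [0, 0, 25], "roll": 0, "fingers": 0.25}, {"offset": [0, 0, 25], "roll": 0, "fingers": 0.25}, {"offset": [0, 0, 25], "roll": 0, "fingers": 0.25}, {"offset": [0, 0, 15], "roll": 0, "fingers": 0.25}])

```text
clock: 10.47
tcp_pos: [0.6254, -0.0711, 0.0614]
eef_rot: [[1.0, 0.0, -0.003], [0.0, -1.0, 0.0], [-0.003, -0.0, -1.0]]
contact_force: [-0.4, -0.2, -1.3]
grip_width: 0.0318
```

Emit:
jog_arm(rows=[{"offset": [0, 0, 8], "roll": 0, "fingers": 0.25}, {"offset": [0, 0, 6], "roll": 0, "fingers": 0.25}, {"offset": [0, 0, 4], "roll": 0, "fingers": 0.25}, {"offset": [0, 0, 3], "roll": 0, "fingers": 0.25}, {"offset": [0, 0, 2], "roll": 0, "fingers": 0.25}])

```text
clock: 10.88
tcp_pos: [0.6285, -0.0716, 0.0413]
eef_rot: [[1.0, -0.0, 0.001], [-0.0, -1.0, -0.0], [0.001, 0.0, -1.0]]
contact_force: [0.2, -0.4, -1.7]
grip_width: 0.0322
```

Emit:
jog_arm(rows=[{"offset": [0, 0, 2], "roll": 0, "fingers": 0.25}, {"offset": [0, 0, 2], "roll": 0, "fingers": 0.25}, {"offset": [0, 0, 1], "roll": 0, "fingers": 0.25}, {"offset": [0, 0, 1], "roll": 0, "fingers": 0.25}, {"offset": [0, 0, 0], "roll": 0, "fingers": 0.25}])

```text
clock: 11.3
tcp_pos: [0.6281, -0.0716, 0.0345]
eef_rot: [[1.0, -0.0, 0.0], [-0.0, -1.0, 0.0], [0.0, -0.0, -1.0]]
contact_force: [0.5, -0.2, -1.1]
grip_width: 0.0322
```

Emit:
jog_arm(rows=[{"offset": [0, 0, 1], "roll": 0, "fingers": 0.25}, {"offset": [0, 0, 1], "roll": 0, "fingers": 0.25}, {"offset": [0, 0, 1], "roll": 0, "fingers": 0.25}, {"offset": [0, 0, 0.5], "roll": 0, "fingers": 0.25}, {"offset": [0, 0, 0], "roll": 0, "fingers": 0.25}])

```text
clock: 11.72
tcp_pos: [0.6282, -0.0716, 0.0315]
eef_rot: [[1.0, -0.0, 0.0], [-0.0, -1.0, 0.0], [0.0, -0.0, -1.0]]
contact_force: [-0.2, 0.7, 3.1]
grip_width: 0.0317
```

Emit:
jog_arm(rows=[{"offset": [0, 0, 0], "roll": 0, "fingers": 0.37}, {"offset": [0, 0, 0], "roll": 0, "fingers": 0.4}, {"offset": [0, 0, 0], "roll": 0, "fingers": 0.6}, {"offset": [0, 0, 0], "roll": 0, "fingers": 0.6}, {"offset": [0, 0, 0], "roll": 0, "fingers": 0.6}])

```text
clock: 12.13
tcp_pos: [0.6281, -0.0716, 0.031]
eef_rot: [[1.0, -0.0, -0.0], [-0.0, -1.0, 0.0], [-0.0, -0.0, -1.0]]
contact_force: [0.5, -0.2, 0.5]
grip_width: 0.054
```

Emit:
jog_arm(rows=[{"offset": [0, 0, -20], "roll": 0, "fingers": 0.6}, {"offset": [0, 0, -30], "roll": 0, "fingers": 0.6}, {"offset": [0, 0, -40], "roll": 0, "fingers": 0.6}, {"offset": [0, 0, -35], "roll": 0, "fingers": 0.6}, {"offset": [0, 0, -10], "roll": 0, "fingers": 0.7}])

```text
clock: 12.55
tcp_pos: [0.6309, -0.0719, 0.1719]
eef_rot: [[1.0, -0.0, 0.007], [-0.0, -1.0, -0.001], [0.007, 0.001, -1.0]]
contact_force: [0.9, -0.2, 0.3]
grip_width: 0.06
```

Emit:
jog_arm(rows=[{"offset": [-16, -20, 0], "roll": 0, "fingers": 0.7}, {"offset": [-25, -32, 0], "roll": 0, "fingers": 0.7}, {"offset": [-25, -32, 0], "roll": 0, "fingers": 0.7}, {"offset": [-25, -32, 0], "roll": 0, "fingers": 0.7}, {"offset": [-25, -32, 0], "roll": 0, "fingers": 0.7}])

```text
clock: 12.97
tcp_pos: [0.5106, 0.0774, 0.1657]
eef_rot: [[1.0, -0.001, -0.0], [-0.001, -1.0, 0.0], [-0.0, -0.0, -1.0]]
contact_force: [0.4, 0.8, -0.0]
grip_width: 0.0642
```

Emit:
jog_arm(rows=[{"offset": [-25, -32, 0], "roll": 0, "fingers": 0.7}, {"offset": [-25, -30, 0], "roll": 0, "fingers": 0.7}, {"offset": [-18, -20, 0], "roll": 0, "fingers": 0.7}, {"offset": [0, 0, 0], "roll": 0, "fingers": 0.7}, {"offset": [0, 0, 0], "roll": 0, "fingers": 0.7}])

```text
clock: 13.38
tcp_pos: [0.4434, 0.1593, 0.166]
eef_rot: [[1.0, 0.003, 0.0], [0.003, -1.0, -0.0], [0.0, 0.0, -1.0]]
contact_force: [0.3, -0.3, -0.2]
grip_width: 0.0641
```

Emit:
jog_arm(rows=[{"offset": [1, 0, 20], "roll": 0, "fingers": 0.7}, {"offset": [0, 0, 30], "roll": 0, "fingers": 0.7}, {"offset": [0, 0, 20], "roll": 0, "fingers": 0.7}, {"offset": [0, 0, 15], "roll": 0, "fingers": 0.7}, {"offset": [0, 0, 15], "roll": 0, "fingers": 0.7}])

```text
clock: 13.8
tcp_pos: [0.4458, 0.1574, 0.0648]
eef_rot: [[1.0, -0.001, -0.0], [-0.001, -1.0, -0.0], [-0.0, 0.0, -1.0]]
contact_force: [-0.0, -0.2, 0.1]
grip_width: 0.0642
```

Emit:
jog_arm(rows=[{"offset": [0, 0, 12], "roll": 0, "fingers": 0.7}, {"offset": [0, 0, 12], "roll": 0, "fingers": 0.7}, {"offset": [0, 0, 8], "roll": 0, "fingers": 0.7}, {"offset": [0, 0, 6], "roll": 0, "fingers": 0.7}, {"offset": [0, 0, 0], "roll": 0, "fingers": 0.7}])

```text
clock: 14.22
tcp_pos: [0.445, 0.1577, 0.027]
eef_rot: [[1.0, -0.001, -0.001], [-0.001, -1.0, -0.001], [-0.001, 0.001, -1.0]]
contact_force: [-0.1, -1.0, -0.2]
grip_width: 0.0644
```

Emit:
jog_arm(rows=[{"offset": [0, 0, 0], "roll": 0, "fingers": 0.4}, {"offset": [0, 0, 0], "roll": 0, "fingers": 0.4}, {"offset": [0, 0, 0], "roll": 0, "fingers": 0.4}, {"offset": [0, 0, 0], "roll": 0, "fingers": 0.4}, {"offset": [0, 0, 0], "roll": 0, "fingers": 0.4}], newtons=20)

```text
clock: 14.63
tcp_pos: [0.4456, 0.1587, 0.0287]
eef_rot: [[1.0, -0.0, 0.001], [-0.0, -1.0, 0.0], [0.001, -0.0, -1.0]]
contact_force: [-1.4, -0.0, 5.2]
grip_width: 0.0446
```

Emit:
jog_arm(rows=[{"offset": [0, 0, 0], "roll": 0, "fingers": 0.38}, {"offset": [0, 0, -5], "roll": 0, "fingers": 0.38}, {"offset": [0, 0, -10], "roll": 0, "fingers": 0.38}, {"offset": [0, 0, -10], "roll": 0, "fingers": 0.38}, {"offset": [0, 0, -5], "roll": 0, "fingers": 0.38}])

```text
clock: 15.05
tcp_pos: [0.4456, 0.1586, 0.0596]
eef_rot: [[1.0, -0.0, 0.001], [-0.0, -1.0, 0.0], [0.001, -0.0, -1.0]]
contact_force: [1.3, 0.2, -2.2]
grip_width: 0.0444
```

Emit:
jog_arm(rows=[{"offset": [0, 0, -20], "roll": 0, "fingers": 0.38}, {"offset": [0, 0, -30], "roll": 0, "fingers": 0.38}, {"offset": [0, 0, -30], "roll": 0, "fingers": 0.38}, {"offset": [0, 0, -20], "roll": 0, "fingers": 0.38}, {"offset": [0, 0, -8], "roll": 0, "fingers": 0.38}])

```text
clock: 15.47
tcp_pos: [0.4467, 0.159, 0.1696]
eef_rot: [[1.0, -0.0, 0.005], [-0.0, -1.0, 0.002], [0.005, -0.002, -1.0]]
contact_force: [0.3, 0.9, -2.1]
grip_width: 0.0447
```

Emit:
jog_arm(rows=[{"offset": [12, 8, 0], "roll": 0, "fingers": 0.38}, {"offset": [20, 14, 0], "roll": 0, "fingers": 0.38}, {"offset": [28, 19, 0], "roll": 0, "fingers": 0.38}, {"offset": [30, 21, 0], "roll": 0, "fingers": 0.38}, {"offset": [30, 21, 0], "roll": 0, "fingers": 0.38}])

```text
clock: 15.88
tcp_pos: [0.5659, 0.0738, 0.1646]
eef_rot: [[1.0, 0.001, -0.002], [0.001, -1.0, -0.0], [-0.002, 0.0, -1.0]]
contact_force: [1.4, 0.4, -2.7]
grip_width: 0.0446
```

Emit:
jog_arm(rows=[{"offset": [26, 18, 0], "roll": 0, "fingers": 0.38}, {"offset": [18, 12, 0], "roll": 0, "fingers": 0.38}, {"offset": [9, 5, 0], "roll": 0, "fingers": 0.38}, {"offset": [0, 0, 0], "roll": 0, "fingers": 0.38}, {"offset": [0, 0, 0], "roll": 0, "fingers": 0.38}])

```text
clock: 16.3
tcp_pos: [0.6171, 0.0402, 0.1646]
eef_rot: [[1.0, -0.001, -0.003], [-0.001, -1.0, 0.0], [-0.003, -0.0, -1.0]]
contact_force: [-0.4, -0.4, -2.3]
grip_width: 0.0443
```

```bash
python3 - <<'E'
from h import *
q=grab_frame("scene");cv2.imwrite("pics/g3.png",cv2.resize(q["color"][80:290,150:400],None,fx=2.6,fy=2.6))
E
```

```text
(no output)
```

View pics/g3.png

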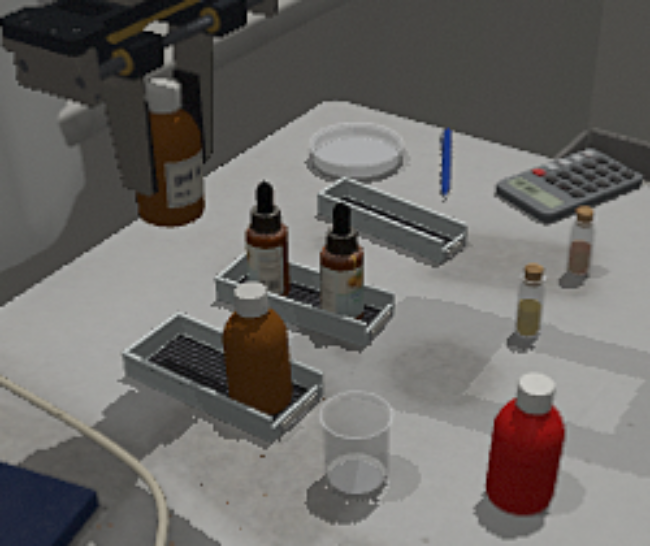

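Both droppers stand in the middle tray at crop (268,250) and (342,270). The bottle is held upright at crop (172,160). Lowering it.

Emit:
jog_arm(rows=[{"offset": [2, 0, 15], "roll": 0, "fingers": 0.38}, {"offset": [0, 0, 25], "roll": 0, "fingers": 0.38}, {"offset": [0, 0, 25], "roll": 0, "fingers": 0.38}, {"offset": [0, 0, 20], "roll": 0, "fingers": 0.38}, {"offset": [0, 0, 15], "roll": 0, "fingers": 0.38}])

```text
clock: 16.77
tcp_pos: [0.6177, 0.0415, 0.0643]
eef_rot: [[1.0, 0.001, -0.003], [0.001, -1.0, 0.0], [-0.003, -0.0, -1.0]]
contact_force: [0.2, 0.0, -2.4]
grip_width: 0.0444
```

Emit:
jog_arm(rows=[{"offset": [0, 0, 8], "roll": 0, "fingers": 0.38}, {"offset": [0, 0, 6], "roll": 0, "fingers": 0.38}, {"offset": [0, 0, 4], "roll": 0, "fingers": 0.38}, {"offset": [0, 0, 3], "roll": 0, "fingers": 0.38}, {"offset": [0, 0, 3], "roll": 0, "fingers": 0.38}])

```text
clock: 17.18
tcp_pos: [0.6206, 0.0406, 0.0427]
eef_rot: [[1.0, 0.0, 0.001], [0.0, -1.0, 0.0], [0.001, -0.0, -1.0]]
contact_force: [-0.5, 0.6, -1.4]
grip_width: 0.0441
```

Emit:
jog_arm(rows=[{"offset": [0, 0, 2], "roll": 0, "fingers": 0.38}, {"offset": [0, 0, 2], "roll": 0, "fingers": 0.38}, {"offset": [0, 0, 1], "roll": 0, "fingers": 0.38}, {"offset": [0, 0, 1], "roll": 0, "fingers": 0.38}, {"offset": [0, 0, 0], "roll": 0, "fingers": 0.38}])

```text
clock: 17.6
tcp_pos: [0.6201, 0.0403, 0.0361]
eef_rot: [[1.0, -0.0, -0.0], [-0.0, -1.0, 0.0], [-0.0, -0.0, -1.0]]
contact_force: [-0.4, -0.1, -1.8]
grip_width: 0.0441
```

Emit:
jog_arm(rows=[{"offset": [0, 0, 1], "roll": 0, "fingers": 0.38}, {"offset": [0, 0, 1], "roll": 0, "fingers": 0.38}, {"offset": [0, 0, 1], "roll": 0, "fingers": 0.38}, {"offset": [0, 0, 0.5], "roll": 0, "fingers": 0.38}, {"offset": [0, 0, 0], "roll": 0, "fingers": 0.38}])

```text
clock: 18.02
tcp_pos: [0.6202, 0.0404, 0.0328]
eef_rot: [[1.0, -0.0, 0.0], [-0.0, -1.0, 0.0], [0.0, -0.0, -1.0]]
contact_force: [-1.9, -1.1, 1.5]
grip_width: 0.0447
```

Emit:
jog_arm(rows=[{"offset": [0, 0, 0], "roll": 0, "fingers": 0.5}, {"offset": [0, 0, 0], "roll": 0, "fingers": 0.55}, {"offset": [0, 0, 0], "roll": 0, "fingers": 0.7}, {"offset": [0, 0, 0], "roll": 0, "fingers": 0.7}, {"offset": [0, 0, 0], "roll": 0, "fingers": 0.7}])

```text
clock: 18.43
tcp_pos: [0.6202, 0.0404, 0.0326]
eef_rot: [[1.0, -0.0, 0.0], [-0.0, -1.0, 0.0], [0.0, -0.0, -1.0]]
contact_force: [0.4, 0.1, 0.5]
grip_width: 0.0642
```

Emit:
jog_arm(rows=[{"offset": [0, 0, -20], "roll": 0, "fingers": 0.7}, {"offset": [0, 0, -30], "roll": 0, "fingers": 0.7}, {"offset": [0, 0, -40], "roll": 0, "fingers": 0.7}, {"offset": [0, 0, -35], "roll": 0, "fingers": 0.7}, {"offset": [0, 0, -10], "roll": 0, "fingers": 0.7}])

```text
clock: 18.85
tcp_pos: [0.623, 0.0406, 0.1733]
eef_rot: [[1.0, -0.0, 0.008], [-0.0, -1.0, 0.001], [0.008, -0.001, -1.0]]
contact_force: [0.4, 0.8, 0.2]
grip_width: 0.0644
```

Emit:
jog_arm(rows=[{"offset": [-16, 15, 0], "roll": 0, "fingers": 0.5}, {"offset": [-28, 26, 0], "roll": 0, "fingers": 0.5}, {"offset": [-28, 26, 0], "roll": 0, "fingers": 0.5}, {"offset": [-28, 26, 0], "roll": 0, "fingers": 0.5}, {"offset": [-28, 26, 0], "roll": 0, "fingers": 0.5}])

```text
clock: 19.27
tcp_pos: [0.4905, -0.0793, 0.1672]
eef_rot: [[1.0, 0.0, -0.0], [0.0, -1.0, -0.0], [-0.0, 0.0, -1.0]]
contact_force: [0.9, -0.3, -0.6]
grip_width: 0.0457
```

Emit:
jog_arm(rows=[{"offset": [-28, 26, 0], "roll": 0, "fingers": 0.5}, {"offset": [-22, 22, 0], "roll": 0, "fingers": 0.5}, {"offset": [-13, 13, 0], "roll": 0, "fingers": 0.5}, {"offset": [0, 0, 0], "roll": 0, "fingers": 0.5}, {"offset": [0, 0, 0], "roll": 0, "fingers": 0.5}])

```text
clock: 19.68
tcp_pos: [0.4289, -0.14, 0.1676]
eef_rot: [[1.0, -0.002, 0.001], [-0.002, -1.0, 0.0], [0.001, -0.0, -1.0]]
contact_force: [0.2, 0.1, -0.9]
grip_width: 0.0457
```

Emit:
jog_arm(rows=[{"offset": [0, 0, 20], "roll": 0, "fingers": 0.5}, {"offset": [0, 0, 30], "roll": 0, "fingers": 0.5}, {"offset": [0, 0, 30], "roll": 0, "fingers": 0.5}, {"offset": [0, 0, 25], "roll": 0, "fingers": 0.5}, {"offset": [0, 0, 15], "roll": 0, "fingers": 0.5}])

```text
clock: 20.1
tcp_pos: [0.429, -0.1383, 0.0451]
eef_rot: [[1.0, 0.001, -0.002], [0.001, -1.0, 0.001], [-0.002, -0.001, -1.0]]
contact_force: [-1.0, 0.9, -0.6]
grip_width: 0.0458
```

Emit:
jog_arm(rows=[{"offset": [0, 0, 10], "roll": 0, "fingers": 0.5}, {"offset": [0, 0, 10], "roll": 0, "fingers": 0.5}, {"offset": [0, 0, 0], "roll": 0, "fingers": 0.5}, {"offset": [0, 0, 0], "roll": 0, "fingers": 0.35}, {"offset": [0, 0, 0], "roll": 0, "fingers": 0.3}], newtons=8)

```text
clock: 20.52
tcp_pos: [0.4299, -0.1396, 0.0283]
eef_rot: [[1.0, -0.0, 0.001], [-0.0, -1.0, -0.0], [0.001, 0.0, -1.0]]
contact_force: [0.1, 0.1, 0.1]
grip_width: 0.0347
```

Emit:
jog_arm(rows=[{"offset": [0, 0, 0], "roll": 0, "fingers": 0.25}, {"offset": [0, 0, 0], "roll": 0, "fingers": 0.2}, {"offset": [0, 0, 0], "roll": 0, "fingers": 0.15}, {"offset": [0, 0, 0], "roll": 0, "fingers": 0.15}, {"offset": [0, 0, 0], "roll": 0, "fingers": 0.15}])

```text
clock: 20.93
tcp_pos: [0.4298, -0.1399, 0.0282]
eef_rot: [[1.0, -0.0, 0.002], [-0.0, -1.0, -0.001], [0.002, 0.001, -1.0]]
contact_force: [-0.7, 0.0, 7.5]
grip_width: 0.0204
```

Emit:
jog_arm(rows=[{"offset": [0, 0, 0], "roll": 0, "fingers": 0.15}, {"offset": [0, 0, -5], "roll": 0, "fingers": 0.15}, {"offset": [0, 0, -10], "roll": 0, "fingers": 0.15}, {"offset": [0, 0, -10], "roll": 0, "fingers": 0.15}, {"offset": [0, 0, -5], "roll": 0, "fingers": 0.15}])

```text
clock: 21.35
tcp_pos: [0.4296, -0.1398, 0.0592]
eef_rot: [[1.0, -0.0, 0.001], [-0.0, -1.0, -0.0], [0.001, 0.0, -1.0]]
contact_force: [0.9, 0.3, -0.5]
grip_width: 0.0208
```

Emit:
jog_arm(rows=[{"offset": [0, 0, -15], "roll": 0, "fingers": 0.15}, {"offset": [0, 0, -25], "roll": 0, "fingers": 0.15}, {"offset": [0, 0, -20], "roll": 0, "fingers": 0.15}, {"offset": [12, 5, 0], "roll": 0, "fingers": 0.15}, {"offset": [25, 10, 0], "roll": 0, "fingers": 0.15}])

```text
clock: 21.77
tcp_pos: [0.4649, -0.1541, 0.1195]
eef_rot: [[1.0, -0.0, 0.001], [-0.0, -1.0, -0.0], [0.001, 0.0, -1.0]]
contact_force: [0.4, 0.6, -1.4]
grip_width: 0.0208
```

Emit:
jog_arm(rows=[{"offset": [32, 12.5, 0], "roll": 0, "fingers": 0.15}, {"offset": [32, 12.5, 0], "roll": 0, "fingers": 0.15}, {"offset": [32, 12.5, 0], "roll": 0, "fingers": 0.15}, {"offset": [32, 12.5, 0], "roll": 0, "fingers": 0.15}, {"offset": [23, 9, 0], "roll": 0, "fingers": 0.15}])

```text
clock: 22.18
tcp_pos: [0.6197, -0.2146, 0.1184]
eef_rot: [[1.0, -0.0, 0.002], [-0.0, -1.0, -0.001], [0.002, 0.001, -1.0]]
contact_force: [-1.2, -0.5, 0.5]
grip_width: 0.021
```

Emit:
jog_arm(rows=[{"offset": [12, 4, 0], "roll": 0, "fingers": 0.15}, {"offset": [0, 0, 0], "roll": 0, "fingers": 0.15}, {"offset": [0, 0, 0], "roll": 0, "fingers": 0.15}])

```text
clock: 22.43
tcp_pos: [0.6288, -0.2175, 0.1176]
eef_rot: [[1.0, -0.0, -0.001], [-0.0, -1.0, 0.0], [-0.001, -0.0, -1.0]]
contact_force: [-0.4, 0.2, -1.3]
grip_width: 0.0208
```

```bash
python3 - <<'E'
from h import *
q=grab_frame("scene");cv2.imwrite("pics/g4.png",cv2.resize(q["color"][90:250,190:400],None,fx=3,fy=3))
E
```

```text
(no output)
```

View pics/g4.png

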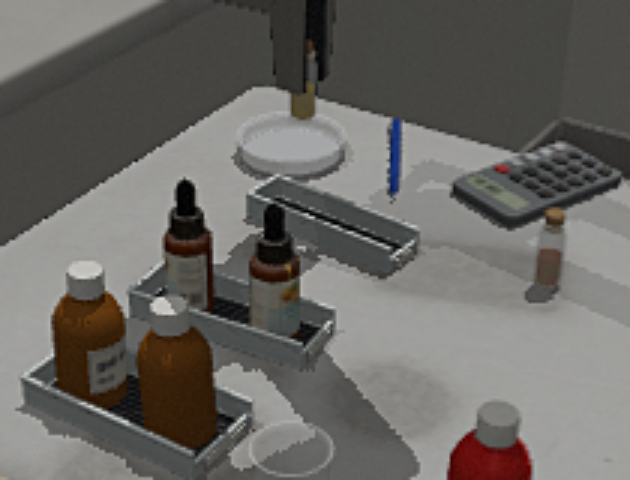

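The wide and middle trays are filled correctly. The yellow vial is held at crop (303,95) above the narrow tray. Lowering it.

Emit:
jog_arm(rows=[{"offset": [0, 0, 15], "roll": 0, "fingers": 0.15}, {"offset": [0, 0, 25], "roll": 0, "fingers": 0.15}, {"offset": [0, 0, 15], "roll": 0, "fingers": 0.15}, {"offset": [0, 0, 8], "roll": 0, "fingers": 0.15}, {"offset": [0, 0, 5], "roll": 0, "fingers": 0.15}])

```text
clock: 22.9
tcp_pos: [0.6275, -0.2171, 0.0488]
eef_rot: [[1.0, -0.0, -0.002], [-0.0, -1.0, 0.001], [-0.002, -0.001, -1.0]]
contact_force: [-0.6, 0.1, -0.2]
grip_width: 0.0205
```

Emit:
jog_arm(rows=[{"offset": [0, 0, 5], "roll": 0, "fingers": 0.15}, {"offset": [0, 0, 4], "roll": 0, "fingers": 0.15}, {"offset": [0, 0, 3], "roll": 0, "fingers": 0.15}, {"offset": [0, 0, 2], "roll": 0, "fingers": 0.15}, {"offset": [0, 0, 1], "roll": 0, "fingers": 0.15}])

```text
clock: 23.32
tcp_pos: [0.6292, -0.2177, 0.0347]
eef_rot: [[1.0, -0.0, 0.0], [-0.0, -1.0, -0.0], [0.0, 0.0, -1.0]]
contact_force: [-0.4, 0.3, -1.0]
grip_width: 0.0209
```

Emit:
jog_arm(rows=[{"offset": [0, 0, 1], "roll": 0, "fingers": 0.15}, {"offset": [0, 0, 0.5], "roll": 0, "fingers": 0.15}, {"offset": [0, 0, 0.5], "roll": 0, "fingers": 0.15}, {"offset": [0, 0, 0], "roll": 0, "fingers": 0.15}])

```text
clock: 23.65
tcp_pos: [0.6291, -0.2176, 0.0326]
eef_rot: [[1.0, -0.0, 0.0], [-0.0, -1.0, -0.0], [0.0, 0.0, -1.0]]
contact_force: [-0.2, 0.2, 0.5]
grip_width: 0.0205
```

Emit:
jog_arm(rows=[{"offset": [0, 0, 0.5], "roll": 0, "fingers": 0.15}, {"offset": [0, 0, 0], "roll": 0, "fingers": 0.26}, {"offset": [0, 0, 0], "roll": 0, "fingers": 0.3}, {"offset": [0, 0, 0], "roll": 0, "fingers": 0.5}, {"offset": [0, 0, 0], "roll": 0, "fingers": 0.5}])

```text
clock: 24.07
tcp_pos: [0.629, -0.2176, 0.0321]
eef_rot: [[1.0, -0.0, -0.0], [-0.0, -1.0, 0.0], [-0.0, -0.0, -1.0]]
contact_force: [0.4, 0.9, -0.1]
grip_width: 0.039
```

Emit:
jog_arm(rows=[{"offset": [0, 0, -15], "roll": 0, "fingers": 0.5}, {"offset": [0, 0, -25], "roll": 0, "fingers": 0.5}, {"offset": [0, 0, -30], "roll": 0, "fingers": 0.5}, {"offset": [0, 0, -20], "roll": 0, "fingers": 0.5}, {"offset": [-16, 2, 0], "roll": 0, "fingers": 0.5}])

```text
clock: 24.48
tcp_pos: [0.6179, -0.2205, 0.1272]
eef_rot: [[1.0, 0.0, 0.009], [0.0, -1.0, -0.003], [0.009, 0.003, -1.0]]
contact_force: [-0.3, -0.7, -0.2]
grip_width: 0.0459
```

Emit:
jog_arm(rows=[{"offset": [-35, 4, 0], "roll": 0, "fingers": 0.5}, {"offset": [-35, 4, 0], "roll": 0, "fingers": 0.5}, {"offset": [-35, 4, 0], "roll": 0, "fingers": 0.5}, {"offset": [-35, 4, 0], "roll": 0, "fingers": 0.5}, {"offset": [-25, 4, 0], "roll": 0, "fingers": 0.5}])

```text
clock: 24.9
tcp_pos: [0.445, -0.2391, 0.1219]
eef_rot: [[1.0, -0.0, -0.001], [-0.0, -1.0, 0.001], [-0.001, -0.001, -1.0]]
contact_force: [0.0, -0.1, 0.2]
grip_width: 0.0464
```

Emit:
jog_arm(rows=[{"offset": [-15, 2, 0], "roll": 0, "fingers": 0.5}, {"offset": [0, 0, 0], "roll": 0, "fingers": 0.5}, {"offset": [0, 0, 0], "roll": 0, "fingers": 0.5}])

```text
clock: 25.15
tcp_pos: [0.433, -0.2419, 0.1225]
eef_rot: [[1.0, -0.001, 0.001], [-0.001, -1.0, -0.0], [0.001, 0.0, -1.0]]
contact_force: [1.4, 0.6, 0.7]
grip_width: 0.0462
```

Down 95 mm to grasp the pink vial.

Emit:
jog_arm(rows=[{"offset": [0, 0, 20], "roll": 0, "fingers": 0.5}, {"offset": [0, 0, 25], "roll": 0, "fingers": 0.5}, {"offset": [0, 0, 20], "roll": 0, "fingers": 0.5}, {"offset": [0, 0, 15], "roll": 0, "fingers": 0.5}, {"offset": [0, 0, 10], "roll": 0, "fingers": 0.5}])

```text
clock: 25.57
tcp_pos: [0.4339, -0.2412, 0.0305]
eef_rot: [[1.0, 0.0, -0.001], [0.0, -1.0, 0.001], [-0.001, -0.001, -1.0]]
contact_force: [-1.0, 0.2, 0.0]
grip_width: 0.046
```

Emit:
jog_arm(rows=[{"offset": [0, 0, 4.5], "roll": 0, "fingers": 0.5}, {"offset": [0, 0, 0], "roll": 0, "fingers": 0.5}, {"offset": [0, 0, 0], "roll": 0, "fingers": 0.35}, {"offset": [0, 0, 0], "roll": 0, "fingers": 0.3}, {"offset": [0, 0, 0], "roll": 0, "fingers": 0.25}])

```text
clock: 25.98
tcp_pos: [0.4338, -0.2419, 0.0284]
eef_rot: [[1.0, -0.0, 0.001], [-0.0, -1.0, -0.001], [0.001, 0.001, -1.0]]
contact_force: [0.4, 0.7, -0.5]
grip_width: 0.0282
```

Emit:
jog_arm(rows=[{"offset": [0, 0, 0], "roll": 0, "fingers": 0.2}, {"offset": [0, 0, 0], "roll": 0, "fingers": 0.15}, {"offset": [0, 0, 0], "roll": 0, "fingers": 0.15}, {"offset": [0, 0, 0], "roll": 0, "fingers": 0.15}, {"offset": [0, 0, 0], "roll": 0, "fingers": 0.15}])

```text
clock: 26.4
tcp_pos: [0.4336, -0.2419, 0.0282]
eef_rot: [[1.0, -0.0, 0.001], [-0.0, -1.0, -0.001], [0.001, 0.001, -1.0]]
contact_force: [-0.3, 0.0, 6.2]
grip_width: 0.0206
```

Emit:
jog_arm(rows=[{"offset": [0, 0, -5], "roll": 0, "fingers": 0.15}, {"offset": [0, 0, -15], "roll": 0, "fingers": 0.15}, {"offset": [0, 0, -25], "roll": 0, "fingers": 0.15}, {"offset": [0, 0, -30], "roll": 0, "fingers": 0.15}, {"offset": [0, 0, -15], "roll": 0, "fingers": 0.15}])

```text
clock: 26.82
tcp_pos: [0.4338, -0.242, 0.1203]
eef_rot: [[1.0, -0.0, 0.002], [-0.0, -1.0, -0.001], [0.002, 0.001, -1.0]]
contact_force: [0.9, -1.2, 0.4]
grip_width: 0.021
```

Emit:
jog_arm(rows=[{"offset": [15, -3, 0], "roll": 0, "fingers": 0.15}, {"offset": [28, -6, 0], "roll": 0, "fingers": 0.15}, {"offset": [32, -7, 0], "roll": 0, "fingers": 0.15}, {"offset": [30, -6.5, 0], "roll": 0, "fingers": 0.15}, {"offset": [20, -4, 0], "roll": 0, "fingers": 0.15}])

```text
clock: 27.23
tcp_pos: [0.561, -0.214, 0.1168]
eef_rot: [[1.0, 0.0, 0.001], [0.0, -1.0, 0.0], [0.001, -0.0, -1.0]]
contact_force: [-0.3, 0.9, -0.1]
grip_width: 0.0209
```

Emit:
jog_arm(rows=[{"offset": [11, -2, 0], "roll": 0, "fingers": 0.15}, {"offset": [0, 0, 0], "roll": 0, "fingers": 0.15}, {"offset": [0, 0, 0], "roll": 0, "fingers": 0.15}])

```text
clock: 27.48
tcp_pos: [0.5683, -0.2126, 0.1165]
eef_rot: [[1.0, 0.001, -0.002], [0.001, -1.0, 0.001], [-0.002, -0.001, -1.0]]
contact_force: [-1.2, -0.8, 0.4]
grip_width: 0.0205
```

```bash
python3 - <<'E'
from h import *
q=grab_frame("scene");cv2.imwrite("pics/g5.png",cv2.resize(q["color"][90:210,220:380],None,fx=4,fy=4))
E
```

```text
(no output)
```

View pics/g5.png

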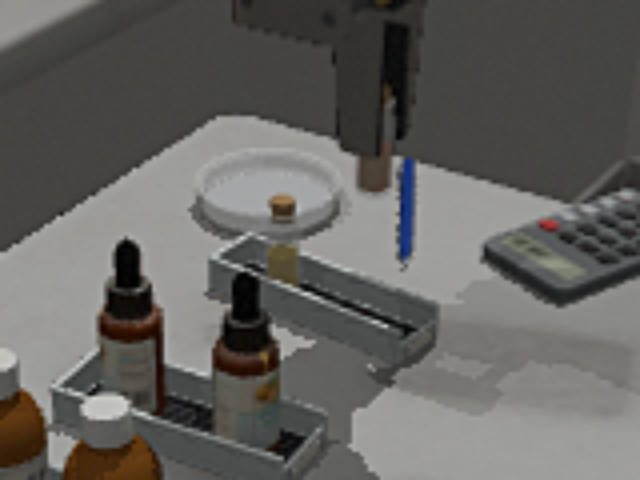

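The yellow vial stands upright in the rear of the narrow tray at crop (283,240). The pink vial is held at crop (375,150). Lowering it.

Emit:
jog_arm(rows=[{"offset": [0, 0, 15], "roll": 0, "fingers": 0.15}, {"offset": [0, 0, 25], "roll": 0, "fingers": 0.15}, {"offset": [0, 0, 14], "roll": 0, "fingers": 0.15}, {"offset": [0, 0, 8], "roll": 0, "fingers": 0.15}, {"offset": [0, 0, 5], "roll": 0, "fingers": 0.15}])

```text
clock: 27.95
tcp_pos: [0.5673, -0.2132, 0.0496]
eef_rot: [[1.0, -0.001, -0.002], [-0.001, -1.0, 0.001], [-0.002, -0.001, -1.0]]
contact_force: [-0.5, -0.6, 0.7]
grip_width: 0.0206
```

Emit:
jog_arm(rows=[{"offset": [0, 0, 5], "roll": 0, "fingers": 0.15}, {"offset": [0, 0, 4], "roll": 0, "fingers": 0.15}, {"offset": [0, 0, 3], "roll": 0, "fingers": 0.15}, {"offset": [0, 0, 2], "roll": 0, "fingers": 0.15}, {"offset": [0, 0, 1], "roll": 0, "fingers": 0.15}])

```text
clock: 28.37
tcp_pos: [0.5691, -0.2131, 0.0357]
eef_rot: [[1.0, -0.0, 0.0], [-0.0, -1.0, -0.0], [0.0, 0.0, -1.0]]
contact_force: [-0.4, 0.3, -0.2]
grip_width: 0.0206
```

Emit:
jog_arm(rows=[{"offset": [0, 0, 1], "roll": 0, "fingers": 0.15}, {"offset": [0, 0, 0.5], "roll": 0, "fingers": 0.15}, {"offset": [0, 0, 0.5], "roll": 0, "fingers": 0.15}, {"offset": [0, 0, 0], "roll": 0, "fingers": 0.15}])

```text
clock: 28.7
tcp_pos: [0.5691, -0.2131, 0.0336]
eef_rot: [[1.0, -0.0, 0.0], [-0.0, -1.0, -0.0], [0.0, 0.0, -1.0]]
contact_force: [-0.2, 1.5, -0.4]
grip_width: 0.0209
```

Then release, rise, and clear off towards −y so that the top camera can see.

Emit:
jog_arm(rows=[{"offset": [0, 0, 0.8], "roll": 0, "fingers": 0.15}, {"offset": [0, 0, 0.7], "roll": 0, "fingers": 0.15}, {"offset": [0, 0, 0], "roll": 0, "fingers": 0.26}, {"offset": [0, 0, 0], "roll": 0, "fingers": 0.3}, {"offset": [0, 0, 0], "roll": 0, "fingers": 0.5}])

```text
clock: 29.12
tcp_pos: [0.569, -0.2131, 0.0321]
eef_rot: [[1.0, -0.0, -0.0], [-0.0, -1.0, 0.0], [-0.0, -0.0, -1.0]]
contact_force: [-0.5, -0.3, 0.5]
grip_width: 0.0322
```

Emit:
jog_arm(rows=[{"offset": [0, 0, 0], "roll": 0, "fingers": 0.5}, {"offset": [0, 0, -15], "roll": 0, "fingers": 0.5}, {"offset": [0, 0, -30], "roll": 0, "fingers": 0.5}, {"offset": [0, 0, -40], "roll": 0, "fingers": 0.5}, {"offset": [0, 0, -40], "roll": 0, "fingers": 0.5}])

```text
clock: 29.53
tcp_pos: [0.5681, -0.2128, 0.1576]
eef_rot: [[1.0, -0.0, -0.002], [-0.0, -1.0, 0.001], [-0.002, -0.001, -1.0]]
contact_force: [0.5, -1.4, -0.3]
grip_width: 0.0455
```

Emit:
jog_arm(rows=[{"offset": [-18, 20, -20], "roll": 0, "fingers": 0.5}, {"offset": [-22, 30, 0], "roll": 0, "fingers": 0.5}, {"offset": [-24, 33, 0], "roll": 0, "fingers": 0.5}, {"offset": [-24, 33, 0], "roll": 0, "fingers": 0.5}, {"offset": [-24, 33, 0], "roll": 0, "fingers": 0.5}])

```text
clock: 29.95
tcp_pos: [0.4559, -0.3632, 0.1775]
eef_rot: [[1.0, 0.001, 0.001], [0.001, -1.0, -0.0], [0.001, 0.0, -1.0]]
contact_force: [0.4, 0.2, -0.7]
grip_width: 0.0454
```

Emit:
jog_arm(rows=[{"offset": [-24, 33, 0], "roll": 0, "fingers": 0.5}, {"offset": [-24, 33, 0], "roll": 0, "fingers": 0.5}, {"offset": [-24, 33, 0], "roll": 0, "fingers": 0.5}, {"offset": [-20, 25, 0], "roll": 0, "fingers": 0.5}, {"offset": [0, 0, 0], "roll": 0, "fingers": 0.5}])

```text
clock: 30.37
tcp_pos: [0.3616, -0.4902, 0.1772]
eef_rot: [[1.0, -0.004, -0.001], [-0.004, -1.0, -0.002], [-0.001, 0.002, -1.0]]
contact_force: [-0.8, 0.6, -1.3]
grip_width: 0.046
```

```bash
python3 - <<'E'
from h import *
p=grab_frame("top");q=grab_frame("scene")
cv2.imwrite("pics/f1.png",cv2.resize(p["color"][110:270,200:400],None,fx=4,fy=3.75,interpolation=cv2.INTER_CUBIC)) if 0 else cv2.imwrite("pics/f1.png",cv2.resize(p["color"][110:260,200:400],None,fx=4,fy=4,interpolation=cv2.INTER_CUBIC))
cv2.imwrite("pics/f2.png",cv2.resize(q["color"][120:300,180:400],None,fx=3,fy=3))
E
```

```text
(no output)
```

View pics/f1.png

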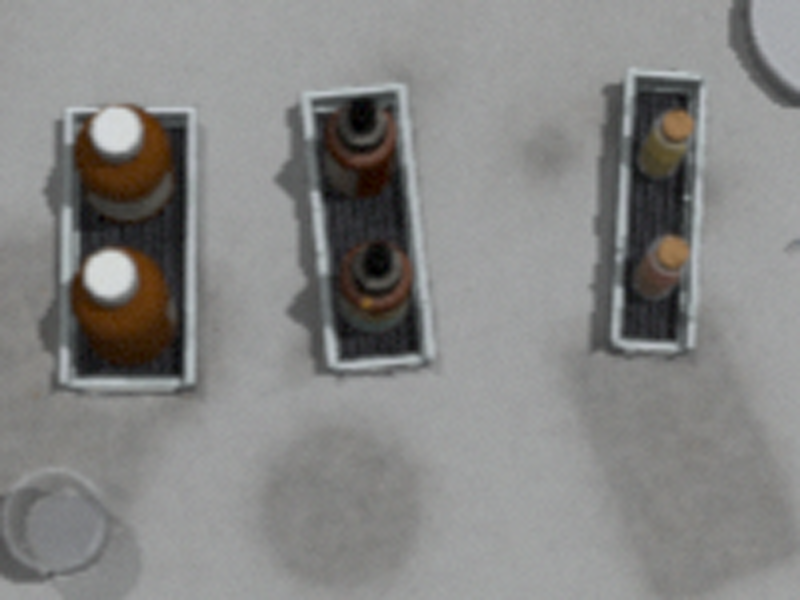

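View pics/f2.png

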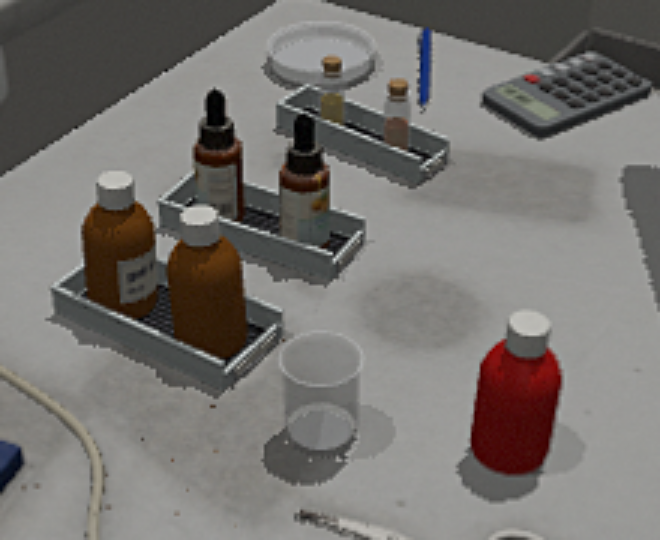

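Both views show all six items upright in their trays. In the top crop, the bottle caps are at (117,132) and (110,277), the bulbs at (362,113) and (380,258), and the corks at (677,125) and (672,251). The beaker has not moved. One number check, and the script hands in if every item is within limits.

```bash
python3 - <<'E'
from fit import *
ok=True
for n,t,u,z,lo,hi in(("bottle_new","wide",(117,132),.097,.012,.06),("bottle_old","wide",(110,277),.097,-.06,-.012),("dropper_new","mid",(362,112),.104,.012,.06),("dropper_old","mid",(379,257),.104,-.06,-.012),("vial_y","nar",(677,125),.064,-.06,.06),("vial_p","nar",(672,251),.064,-.06,.06)):
    X=ray(p,np.array(u)/4+[199.63,109.63],z)[0];x,y,a=T[t];d=X[:2]-[x,y]
    l=np.array([[np.cos(a),np.sin(a)],[-np.sin(a),np.cos(a)]])@d
    g=lo<l[0]<hi and abs(l[1])<.012;ok&=bool(g);print("FINAL",n,l.round(4),g)
if ok: print(hand_in())
E
```

```text
wide [0.5833 0.0408 0.0175] yaw -0.01 len 0.1362 w 0.064 0.065
mid [ 0.5927 -0.0742  0.0175] yaw 0.083 len 0.1364 w 0.05 0.05
nar [ 0.5994 -0.2156  0.0175] yaw -0.073 len 0.1352 w 0.036 0.04
bottle_new [0.4443 0.1585]
bottle_old [0.5518 0.0415]
dropper_new [ 0.4621 -0.0288]
dropper_old [ 0.6256 -0.0686]
vial_y [ 0.4288 -0.1396]
vial_p [ 0.4332 -0.2419]
red [0.3512 0.0211]
beaker [0.45   0.0725]
FINAL bottle_new [ 0.0339 -0.0021] True
FINAL bottle_old [-0.0321 -0.0003] True
FINAL dropper_new [0.0306 0.0012] True
FINAL dropper_old [-0.0355  0.0001] True
FINAL vial_y [0.0288 0.0007] True
FINAL vial_p [-0.0311  0.0011] True
the job is handed in; nothing more can be done
None
```

The job is handed in, at about 30 s of the 136 s allowed. I pulled the older dropper forward and set the new dropper behind it. The new brown bottle went behind the old one, and both vials went into the narrow tray.

My last check, from the top camera, put all six within limits: 29–36 mm from tray centre on the correct side and within about 2 mm of the centre line. They looked upright in both views. The beaker and the red look-alike were not touched, and the arm ended clear of everything. No check failed or disagreed.

One oddity: there was a brief upward force of about 4–7 N on the tool each time the grip closed. It did not disturb anything. Floor contact and tilt were judged only from the pictures and the lowering forces.

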